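# Open the braced clear tub one-handed and hold its screw cap over the mouth

### The arm

A 7-joint arm with a two-finger parallel gripper is mounted at the origin on the work surface. World frame = base frame: x ahead of the robot, y to its left, z up, the work surface at z = 0. Lengths are in m, angles in rad, forces in N, time in s.
With the tool pointing down it reaches from about 0.425 to 0.825 m from the base axis. Payload 3.6 kg.
Tool frame: the origin (TCP) lies at the very end of the fingers, on their centre line; the grasp point (between the pads) lies ctrl.grip_point_offset behind it (ctrl.grip_point_offset is the distance from the TCP to the grasp point, in m); z points along the fingers, y is the direction in which the jaws open and shut (so a half turn about z gives the same grasp; the last joint's range is limited). The gripper opens to 93 mm and grips with 3 to 60 N. Pads are 15 mm wide; open, the fingers measure 128 mm over their backs; the gripper's body (75 mm by 188 mm) begins 65 mm behind the grasp point.
Start: joints at [1.234, 0.615, -0.013, 1.423, 0.008, 1.103, -0.04], TCP at [0.198, -0.619, 0.219] pointing down, gripper open.
Joint ranges: [-3.12, 3.12], [-0.3, 2.06], [-1.34, 1.32], [0.26, 2.42], [-1.36, 4.5], [0.01, 1.98], [-2.84, 2.84]. Speed limits (rad/s): [2.79, 2.79, 3.14, 3.14, 3.14, 3.14, 3.14].

### API

Orientations are given as [roll, pitch, yaw] about the fixed x, y, z axes, in that order (R = Rz(yaw) Ry(pitch) Rx(roll)).
In Python, from station import ctrl gives the robot as it stands. Calls block until the motion is done:
- ctrl.movep(position, orientation): joint-space move of the TCP to a pose.
- ctrl.line_to(position, attitude=None, speed=0.15, force_limit=None): straight line of the TCP; attitude=None keeps the orientation; speed is the mean speed in m/s. With force_limit (N) it stops when the force on the tool has changed by that much, and returns True; else False.
- ctrl.movej(angles): joint-space move.
- ctrl.grip(opening, f_grip=None): finger opening in m; f_grip is the grip in N (None keeps the last); returns when the fingers have stopped.
- ctrl.hold(seconds).
- ctrl.solve_ik(position, orientation): joint angles nearest the present ones, or None.
- ctrl.get_state(): the state.
- ctrl.camera(name): name is "scene" or "top" or "wrist"; returns (picture, depth): 420x560x3 uint8, blue, green, red; 420x560 float32, m along the optical axis (not along the pixel's ray), 0 where there is no reading.
- ctrl.camera_params(name): a dict with "intrinsics" (3x3 intrinsics, pixels), "extrinsics" (4x4, takes a point from world to camera coordinates). Camera axes: x right, y up, looking along -z (the intrinsics and any distortion apply to the point x, -y, -z); pixel columns grow to the right and rows downward; lengths in m; the calibration is good to about 2 mm. A picture is of the moment at which its call begins: read the wrist's pose just before it. camera_params takes no time and is no camera call; for the wrist camera it gives the pose at the moment of the call.
A pose or a line that the arm cannot do raises ctrl.MotionError and nothing moves.
- ctrl.finish_job(): hands the job in, once; it reports no verdict.
Trained networks look in the newest picture that a camera, given by its name, has taken for a name from the list of things; names that differ only in an ending like _2 or _b are one class to them, and where a whole thing is asked for, a point or a joint stands for the part that bears it (a point fixed in the world has none). Each returns a list of dicts, best first, with "conf" (0 to 1); they miss things now and then, are a little off and sometimes report something else, mostly with a low value. They report only what shows in the picture. A call takes as long as a camera call. They do not tell look-alikes from the thing itself.
- ctrl.boxes_of(camera, thing): "point" ([x, y, z] in m, in world coordinates, good to about 4 mm: the middle of the surface that is visible of it).
- ctrl.masks_of(camera, thing): "mask" (420x560 bool, what is visible of it).
The state is a dict: "time_s": time; "joint_positions": joint angles; "dq": joint speeds; "effort": joint torques, N m; "eef_pos": TCP position; "orientation": TCP orientation; "contact_force": force on the tool from outside, world axes, zero at the start; "torque": the same for the moment, N m; "gripper_width": finger opening in m.
Only numpy, scipy, OpenCV 4.12 (cv2) and the standard library are available. Lean on these libraries where they do the work, as an engineer would, in place of code of your own. Each camera call takes 0.05 s, during which the arm holds its last target.

### The job

Open the clear square tub one-handed, ready for the spare pins to go in: slide it back until its flat back is flush against the front of the low steel riser, then, with the riser bracing it, unscrew its tight white cap (anticlockwise from above). Stop turning once the thread lets go, well short of half a turn, lift the cap straight off and finish still gripping it, level and centred about two centimetres above the open mouth. The tub stays standing flush against the riser; leave the dumbbells, the ball and the push-up handle alone.

Things in the scene. Friction and masses are not known exactly. Their poses are not given: they have to be found in the camera images.
- riser: Low brushed stainless step bolted fast to the cart top, 140 mm deep (x), 320 mm wide (y), 80 mm high; a row of steel weight-stack pins stands 45 mm tall near its back edge. Origin: centre of its underside. Its flat upright front face, which looks towards the robot, lies at -70 mm along its x; x points from front to back, away from the robot.
- tub: Empty clear hard plastic tub, about 0.3 kg, loose on the cart 35 to 80 mm in front of the riser: square body 96 x 96 mm with flat upright sides, 84 mm high to its flat shoulder, then a round neck 46 mm across (52 over the thread) up to the rim at 116 mm. Its smooth foot slides easily. Origin: centre of its underside; x points to its back, z up. 122 mm tall with the cap on.
- tub_back (a point): Middle of the tub's back face (48 mm from its axis), 30 mm up, axes as the tub's; this face goes flush on the riser. The cap is so tight (roughly 0.2 to 0.5 N m at first, then easing) that the tub spins on the cart unless its back is held on the riser: pushing it there by the cap with about 10 to 15 N while turning keeps it flush.
- tub_rim (a point): Centre of the tub's mouth, 116 mm above its underside.
- cap: The tub's round white ribbed screw cap, 62 mm across, 28 mm high, 65 g with its springy foam liner. Origin: centre of the bottom edge of its skirt; z up. Screwed on, this edge is 94 mm above the tub's underside, 22 mm below the rim and 10 mm above the shoulder. The liner lifts it about 3 mm as it loosens; it stays put when let go part-way.
- cap_mid (a point): Centre of the cap, half-way up (14 mm above its bottom edge, 108 mm above the cart while screwed on). Grip it across here or up to 8 mm higher, with 30 N or more.
- cap_side (a point): Point on the cap's side, 31 mm out along its x, half-way up. When tight it points along the tub's x (0 to 11 degrees anticlockwise of it). At 100 degrees anticlockwise of the tub's x the thread lets go and the cap lifts straight off; near 150 degrees it would run against the next thread, so turning it by about 115 is right. Clockwise it only jams.
- dumbbell_a_mid (a point): Centre of one of the pair of pink vinyl dumbbells, 190 mm long, hexagonal heads 68 mm across; leave alone.
- dumbbell_b_mid (a point): Centre of the other dumbbell; leave alone.
- peanut_ball_mid (a point): Centre of the blue hard silicone peanut ball, 124 mm long, 64 mm thick; leave alone.
- pushup_handle_mid (a point): Middle of the grip of the black push-up handle, 112 mm above the cart; 190 mm long, 130 mm wide at the feet; leave alone.
Things that resemble listed ones, but are neither listed nor needed, are in the scene too. There is more than one size of the cap; the job needs the largest.

How it is judged:
On the way, in this order (a step that is already met when the one before it is completed fails the run):
1. the tub's back is flush against the riser's front, the cap still screwed on (x of tub_back in the frame of riser above -0.076 m and y of tub_back in the frame of riser between -0.14 and 0.14 m and angle between the x axis of tub and the x axis of riser, either way round below 0.12 rad and angle between the x axis of cap and the x axis of tub, either way round below 0.8 rad and z of cap in the frame of tub below 0.1 m), for 0.2 s.
2. the cap is turned well round while the tub stands braced on the riser and the cap is still on the neck (angle between the x axis of cap and the x axis of tub, either way round above 1 rad and x of tub_back in the frame of riser above -0.08 m and angle between the x axis of tub and the x axis of riser, either way round below 0.17 rad and z of cap in the frame of tub below 0.108 m), for 0.1 s.
At the end, for the whole second after the job is handed in: The held cap is still and clear of the tub: bottom edge 4 to 44 mm above the rim, within 15 mm of the mouth's centre, level within 0.15 rad, turned at most 155 degrees. The tub stands on the cart, back within 10 mm of the riser and square within 0.15 rad; the rest undisturbed (30 mm) (z of cap in the frame of tub between 0.12 and 0.16 m and horizontal distance between cap and tub_rim below 0.015 m and angle between cap's own z axis and vertical below 0.15 rad and angle between the x axis of cap and the x axis of tub, either way round above 0.4 rad and y of cap_side in the frame of tub above 0 m and contact force between the fingers and cap above 3 N and contact force between cap and tub below 0.1 N and linear speed of cap below 0.03 m/s and x of tub_back in the frame of riser above -0.08 m and angle between the x axis of tub and the x axis of riser, either way round below 0.15 rad and angle between tub's own z axis and vertical below 0.05 rad and height (world z) of tub between -0.004 and 0.004 m and linear speed of tub below 0.02 m/s); the arm keeps its last pose, push and grip.
It fails at once if the tub is lifted off the cart or tipped (height (world z) of tub above 0.012 m or angle between tub's own z axis and vertical above 0.25 rad).
It fails at once if the tub is spun round with its cap (angle between the x axis of tub and the x axis of riser, either way round above 0.6 rad).
It fails at once if a dumbbell, the ball or the push-up handle is disturbed (distance of any of dumbbell_a_mid, dumbbell_b_mid, peanut_ball_mid, pushup_handle_mid from where it was at the start of the episode above 0.03 m).
It also fails if it takes over 42 s, if anything falls off the work surface, if the arm or the gripper's body presses on something with over 40 N, if the wrist force passes 120 N, or if a joint passes its speed limit or range.

## Working session

There is one attempt and no reset: what is moved stays moved. The work goes in short steps, each a Python script; the robot and the scene stay as the last script left them, time stands still between calls to the robot, and variables do not carry over. Pictures are saved under pics/ and viewed, and the job is handed in when it is done.

```bash
mkdir -p pics; ls; python3 - <<'E'
from station import ctrl
import cv2,numpy as np
print(ctrl.grip_point_offset, ctrl.get_state())
for c in ["scene","top"]:
    im,d=ctrl.camera(c); cv2.imwrite(f"pics/{c}0.png",im); np.save(f"pics/{c}0.npy",d)
    for t in ["tub","cap","riser","cap_mid"]:
        for r in ctrl.boxes_of(c,t): print(c,t,round(r["conf"],2),np.round(r["point"],3))
E
```

```text
pics
0.0188 {'time_s': 0.0, 'joint_positions': array([ 1.23449571,  0.61592157, -0.01260975,  1.42489601,  0.00813665,
        1.10339486, -0.04043872]), 'dq': array([-4.83818016e-04,  4.89617298e-04,  9.08678850e-05, -3.84632100e-04,
        2.15017397e-03,  8.89915517e-05,  7.86730976e-04]), 'effort': array([-3.81816726e-04, -4.58927929e+01,  2.09324341e-01, -1.65743494e+01,
       -6.08885475e-02,  2.05297570e-02,  2.36536134e-04]), 'eef_pos': array([ 0.19791779, -0.61830219,  0.21748064]), 'orientation': array([-3.13902472e+00,  7.36852902e-05,  3.09839633e-01]), 'contact_force': array([-0.40070804, -0.00786627,  0.40061761]), 'torque': array([-0.00760136, -0.04614188,  0.00344108]), 'gripper_width': 0.09272556844099769}
scene tub 0.6 [0.556 0.111 0.066]
scene tub 0.36 [0.533 0.092 0.127]
scene cap 0.74 [0.552 0.117 0.07 ]
scene cap 0.71 [0.535 0.091 0.127]
scene cap 0.61 [0.564 0.202 0.022]
scene cap 0.49 [ 0.536 -0.03   0.02 ]
scene riser 0.81 [0.734 0.048 0.077]
scene cap_mid 0.85 [0.567 0.199 0.022]
scene cap_mid 0.68 [0.555 0.115 0.065]
scene cap_mid 0.59 [ 0.535 -0.028  0.023]
top tub 0.97 [0.508 0.073 0.082]
top cap 0.71 [0.557 0.196 0.022]
top cap 0.69 [0.523 0.083 0.123]
top cap 0.59 [ 0.527 -0.026  0.021]
top riser 0.76 [ 0.708 -0.014  0.088]
top cap_mid 0.84 [0.524 0.081 0.121]
top cap_mid 0.75 [ 0.529 -0.031  0.022]
top cap_mid 0.5 [0.557 0.189 0.019]
```

View pics/scene0.png

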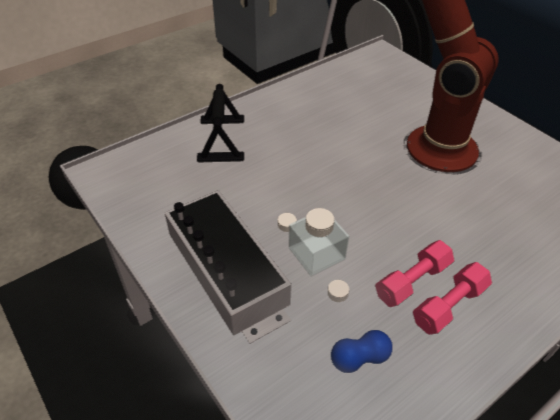

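View pics/top0.png

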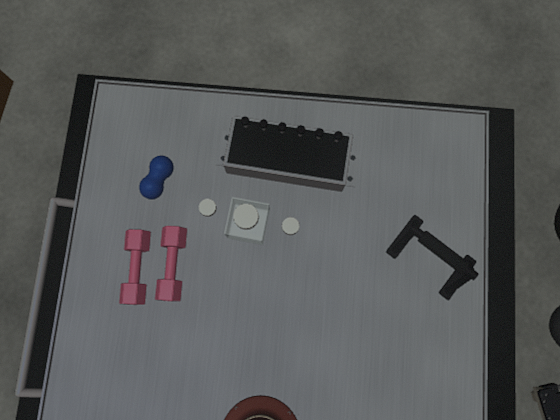

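The pictures show the capped tub at scene (318,240) / top (246,217), with two small loose caps either side at top (207,207) and (291,226). The riser is behind it, front edge from about (222,165) to (350,185). Next I'll measure from depth.

```bash
cat > h.py <<'E'
from station import ctrl
import cv2,numpy as np
def cloud(d,P):
    K=np.array(P["intrinsics"]);E=np.array(P["extrinsics"])
    v,u=np.mgrid[0:d.shape[0],0:d.shape[1]]
    x=(u-K[0,2])/K[0,0]*d; y=(v-K[1,2])/K[1,1]*d
    p=np.stack([x,-y,-d],-1).reshape(-1,3)
    w=(p-E[:3,3])@E[:3,:3]
    return w.reshape(d.shape+(3,))
def project(p,P):
    K=np.array(P["intrinsics"]);E=np.array(P["extrinsics"])
    c=np.atleast_2d(p)@E[:3,:3].T+E[:3,3]
    q=np.stack([c[:,0],-c[:,1],-c[:,2]],1)@K.T
    return q[:,:2]/q[:,2:]
def rect(p):
    (c,s,a)=cv2.minAreaRect((p[:,:2]*1000).astype(np.float32)); return np.round(c,1),np.round(s,1),round(a,2)
E
python3 - <<'E'
from h import *
for c in ["top","scene"]:
    d=np.load(f"pics/{c}0.npy"); P=ctrl.camera_params(c); w=cloud(d,P); ok=d>0
    x,y,z=w[...,0],w[...,1],w[...,2]
    near=ok&(x>.42)&(x<.6)&(y>0)&(y<.16)
    print(c,P.get("distortion"),list(P))
    print("hist z near", np.histogram(z[near],bins=np.arange(-.01,.14,.01)))
    t=near&(z>.114)&(z<.13); print("cap",t.sum(),rect(w[t]),cv2.minEnclosingCircle((w[t][:,:2]*1000).astype(np.float32)),np.median(z[t]))
    t=near&(z>.076)&(z<.092); print("shoulder",t.sum(),rect(w[t]))
    t=near&(z>.03)&(z<.14); print("all tub",t.sum(),rect(w[t]))
    t=ok&(x>.58)&(x<.85)&(y>-.25)&(y<.25)&(z>.07)&(z<.088); print("riser top",t.sum(),rect(w[t]),np.median(z[t]))
    # front face / edge: min x per y bin
    t=ok&(x>.56)&(x<.8)&(y>-.2)&(y<.2)&(z>.02)&(z<.07); q=w[t]; print("front face",len(q))
    if len(q)>30:
        vx,vy,x0,y0=cv2.fitLine((q[:,:2]).astype(np.float32),cv2.DIST_HUBER,0,.01,.01).ravel(); print("line",vx,vy,x0,y0,np.degrees(np.arctan2(vy,vx)))
    t=ok&(abs(z)<.02)&(x>.42)&(x<.5)&(y>-.2)&(y<-.05); print("table z",np.median(z[t]))
for c in ["top","scene"]:
    im,_=ctrl.camera(c)
    cv2.imwrite(f"pics/{c}z.png",cv2.resize(im[150:260,180:370] if c=="top" else im[180:340,150:370],None,fx=3.6,fy=3.6,interpolation=cv2.INTER_CUBIC))
E
```

```text
top None ['intrinsics', 'extrinsics']
hist z near (array([1134, 1233,   25,   24,   22,   32,   26,   31,   81,  855,   12,
         17,   73,  425,    2]), array([-0.01,  0.  ,  0.01,  0.02,  0.03,  0.04,  0.05,  0.06,  0.07,
        0.08,  0.09,  0.1 ,  0.11,  0.12,  0.13,  0.14]))
cap 490 (array([527.5,  82.4]), array([59.5, 59. ]), 5.45) ((527.4423217773438, 82.54498291015625), 30.806886672973633) 0.12307006389732791
shoulder 928 (array([527.9,  82.8]), array([96.2, 97.7]), 84.6)
all tub 1576 (array([527.8,  82.8]), array([96.5, 97.7]), 84.4)
riser top 5992 (array([719.2,  -6.3]), array([320.3, 143.6]), 85.65) 0.08141707389951397
front face 625
line 0.076985955 0.99703217 0.65433174 0.06588935 85.584656
table z 0.00012884805302085234
scene None ['intrinsics', 'extrinsics']
hist z near (array([962, 853, 158, 151, 165, 158, 168, 175, 186, 855,  35,  86, 113,
       461,   0]), array([-0.01,  0.  ,  0.01,  0.02,  0.03,  0.04,  0.05,  0.06,  0.07,
        0.08,  0.09,  0.1 ,  0.11,  0.12,  0.13,  0.14]))
cap 546 (array([530.1,  81.9]), array([62. , 61.4]), 84.75) ((530.5144653320312, 81.64630126953125), 32.748565673828125) 0.12239834153259165
shoulder 946 (array([529.5,  81.9]), array([100.1,  98. ]), 83.89)
all tub 2402 (array([530. ,  81.7]), array([100.1,  99. ]), 84.22)
riser top 7136 (array([681.9,  -4.4]), array([323.2, 220.7]), 86.08) 0.08086287266333991
front face 1867
line 0.6441066 -0.76493573 0.7308539 0.08135242 -49.901276
table z -0.000472304944592456
```

View pics/topz.png

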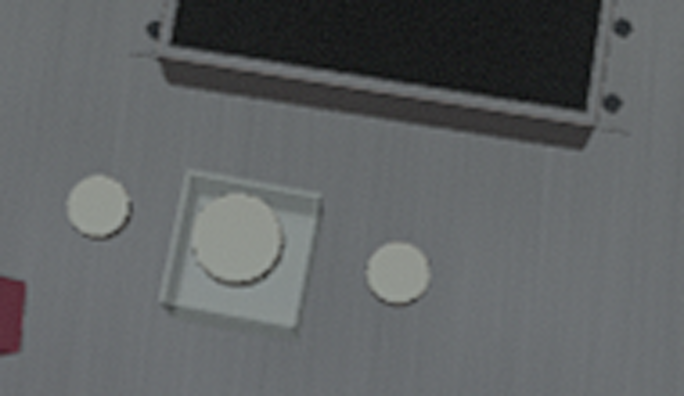

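Depth gives the tub centre at about (0.528, 0.082) with yaw near -5.5°. The riser yaw is -4.4° and the gap about 79 mm, all consistent with the stated sizes. Next I'll check the IK for the turn range.

```bash
python3 - <<'E'
from h import *
for pos in ([.528,.0823,.16],[.528,.0823,.0952],[.6065,.0763,.0952],[.6065,.0763,.13]):
    for yaw in range(-180,181,30):
        q=ctrl.solve_ik(pos,[np.pi,0,np.radians(yaw)])
        print(pos,yaw,None if q is None else np.round(q,2))
E
```

```text
[0.528, 0.0823, 0.16] -180 [ 0.32  0.63 -0.82  1.82  0.56  0.94  0.83]
[0.528, 0.0823, 0.16] -150 [ 0.47  0.77 -1.15  1.81  0.79  1.11  1.13]
[0.528, 0.0823, 0.16] -120 [ 0.47  0.77 -1.15  1.81  0.79  1.11  1.65]
[0.528, 0.0823, 0.16] -90 [ 0.47  0.77 -1.15  1.81  0.79  1.11  2.18]
[0.528, 0.0823, 0.16] -60 [-0.27  0.51  0.11  1.84 -0.07  0.8  -2.74]
[0.528, 0.0823, 0.16] -30 [-0.17  0.51 -0.04  1.83  0.02  0.8  -2.31]
[0.528, 0.0823, 0.16] 0 [-0.07  0.51 -0.19  1.83  0.13  0.81 -1.9 ]
[0.528, 0.0823, 0.16] 30 [ 0.02  0.52 -0.32  1.83  0.21  0.83 -1.45]
[0.528, 0.0823, 0.16] 60 [ 0.08  0.53 -0.41  1.83  0.27  0.84 -0.99]
[0.528, 0.0823, 0.16] 90 [ 0.14  0.55 -0.51  1.82  0.35  0.86 -0.54]
[0.528, 0.0823, 0.16] 120 [ 0.21  0.57 -0.62  1.82  0.42  0.88 -0.08]
[0.528, 0.0823, 0.16] 150 [ 0.27  0.6  -0.72  1.82  0.49  0.91  0.37]
[0.528, 0.0823, 0.16] 180 [ 0.32  0.63 -0.82  1.82  0.56  0.94  0.83]
[0.528, 0.0823, 0.0952] -180 [ 0.25  0.7  -0.71  1.88  0.62  0.8   0.77]
[0.528, 0.0823, 0.0952] -150 [ 0.46  0.89 -1.15  1.88  0.95  1.06  1.  ]
[0.528, 0.0823, 0.0952] -120 [ 0.46  0.89 -1.1
[... 1909 characters left out ...]
065, 0.0763, 0.13] -90 [ 0.43  0.92 -1.15  1.63  0.89  1.21  2.22]
[0.6065, 0.0763, 0.13] -60 [-0.29  0.65  0.21  1.65 -0.17  0.85 -2.63]
[0.6065, 0.0763, 0.13] -30 [-0.18  0.65  0.04  1.65 -0.03  0.85 -2.23]
[0.6065, 0.0763, 0.13] 0 [-0.1   0.65 -0.1   1.64  0.08  0.85 -1.8 ]
[0.6065, 0.0763, 0.13] 30 [-0.04  0.65 -0.21  1.64  0.17  0.86 -1.36]
[0.6065, 0.0763, 0.13] 60 [ 0.03  0.67 -0.32  1.64  0.25  0.88 -0.91]
[0.6065, 0.0763, 0.13] 90 [ 0.1   0.68 -0.43  1.64  0.35  0.9  -0.47]
[0.6065, 0.0763, 0.13] 120 [ 0.16  0.7  -0.55  1.63  0.44  0.93 -0.02]
[0.6065, 0.0763, 0.13] 150 [ 0.22  0.73 -0.66  1.63  0.53  0.96  0.42]
[0.6065, 0.0763, 0.13] 180 [ 0.28  0.76 -0.78  1.63  0.61  1.    0.87]
```

```bash
python3 - <<'E'
from h import *
r=np.radians
def st(m):
    s=ctrl.get_state(); print(m,round(s["time_s"],2),np.round(s["eef_pos"],4),np.round(s["contact_force"],1),np.round(s["torque"],2),round(s["gripper_width"],4),np.round(s["joint_positions"][6],2))
c=[.528,.0823]
ctrl.movep(c+[.19],[np.pi,0,r(120)]); st("above")
print(ctrl.line_to(c+[.0952],speed=.12,force_limit=8)); st("down")
ctrl.grip(.05,20); st("grip1")
im,_=ctrl.camera("wrist"); cv2.imwrite("pics/w1.png",im)
im,_=ctrl.camera("top"); cv2.imwrite("pics/t1.png",im[130:260,160:370].repeat(3,0).repeat(3,1))
E
```

```text
above 3.33 [0.5283 0.081  0.1899] [ 0.3 -0.6  0. ] [-0.08 -0.1  -0.02] 0.0931 -0.06
False
down 4.28 [0.5286 0.0826 0.0958] [0.7 0.6 0.5] [ 0.01 -0.12 -0.05] 0.0928 -0.16
grip1 4.88 [0.5282 0.0823 0.0954] [ 0.1 -0.5  0.9] [-0.   -0.13 -0.02] 0.0618 -0.16
```

View pics/w1.png

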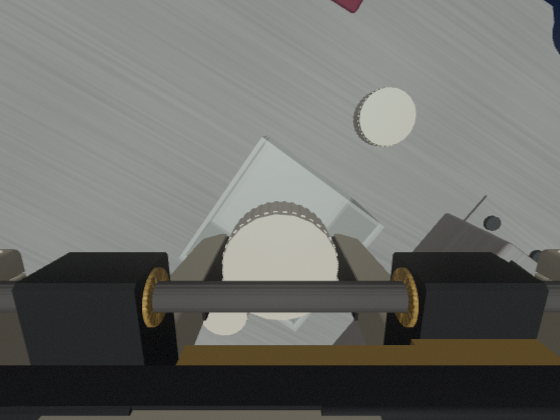

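The wrist view shows the large cap at (280,265) between the pads. The gripper width reads 61.8 mm, which matches the 62 mm cap. Now I'll regrip 90° round to centre the other axis, then push.

```bash
cat >> h.py <<'E'
r=np.radians
n=np.array([.99703,-.07699,0])
def st(m):
    s=ctrl.get_state(); print(m,round(s["time_s"],2),np.round(s["eef_pos"],4),np.round(s["orientation"],3),"F",np.round(s["contact_force"],1),"T",np.round(s["torque"],2),round(s["gripper_width"],4),"fn",round(s["contact_force"]@n,1)); return s
E
python3 - <<'E'
from h import *
ctrl.grip(.092,20)
p=[.528,.0823,.0955]
q=np.array(ctrl.solve_ik(p,[np.pi,0,r(120)])); q[6]-=r(90); ctrl.movej(q); st("rot")
ctrl.grip(.05,50); s=st("grip2")
p=np.array(p)
print(ctrl.line_to(p+n*.072,attitude=[np.pi,0,r(31.1)],speed=.06)); st("pushed")
p2=p+n*.072
print(ctrl.line_to(p2+n*.012,speed=.015,force_limit=6)); s=st("contact")
np.save("p.npy",s["eef_pos"])
im,d=ctrl.camera("top"); cv2.imwrite("pics/t2.png",cv2.resize(im[110:240,160:370],None,fx=3.6,fy=3.6))
E
```

```text
rot 7.07 [0.528  0.0823 0.0955] [-3.142  0.     0.524] F [-0.3 -0.8 -0.4] T [-0.02  0.01  0.01] 0.0918 fn -0.2
grip2 7.67 [0.5281 0.0821 0.0955] [3.141 0.    0.523] F [ 0.5  0.1 -0.2] T [-0.11 -0.07  0.09] 0.0616 fn 0.5
False
pushed 9.02 [0.6001 0.0768 0.0955] [ 3.141e+00 -1.000e-03  5.430e-01] F [-1.4  0.9  1.2] T [ 0.08  0.14 -0.02] 0.0614 fn -1.5
True
contact 9.62 [0.6077 0.076  0.0954] [-3.141e+00  3.000e-03  5.440e-01] F [-0.9  1.   4.4] T [-0.08 -0.06  0.06] 0.0615 fn -1.0
```

View pics/t2.png

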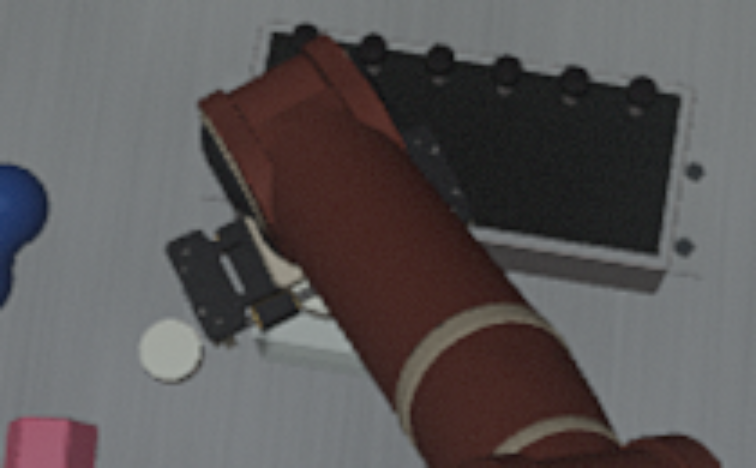

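Contact came where predicted: the centre along the riser normal is 0.600, against an expected 0.599. Now I'll build up the push.

```bash
python3 - <<'E'
from h import *
ctrl.hold(.2); st("held")
p=np.load("p.npy"); 
s=ctrl.get_state(); yaw=s["orientation"][2]
k=0
for i in range(12):
    k+=.001
    t=np.array([p[0],p[1],.0955])+n*k
    ctrl.line_to(t,attitude=[np.pi,0,r(31.1)],speed=.02); ctrl.hold(.1)
    F=np.mean([ctrl.get_state()["contact_force"] for _ in range(3)],0)
    s=st(f"k={k:.3f}")
    if F@n<-12: break
np.save("t.npy",t)
E
```

```text
held 9.88 [0.6076 0.076  0.0954] [-3.141e+00  3.000e-03  5.430e-01] F [2.6 0.2 4.6] T [-0.1  -0.59  0.08] 0.0617 fn 2.6
k=0.001 10.28 [0.6077 0.076  0.0954] [-3.141e+00  2.000e-03  5.430e-01] F [-2.1 -0.5  4.7] T [-0.04  0.34  0.11] 0.0613 fn -2.0
k=0.002 10.63 [0.6077 0.076  0.0953] [-3.14   0.004  0.543] F [-3.8 -0.3  5.7] T [-0.02  0.69  0.03] 0.0612 fn -3.8
k=0.003 10.98 [0.6078 0.076  0.0952] [-3.139  0.006  0.544] F [-5.5 -0.2  7.5] T [-0.1   1.04  0.09] 0.0616 fn -5.5
k=0.004 11.33 [0.6078 0.0759 0.0952] [-3.139  0.007  0.544] F [-6.8  0.2  8.4] T [-0.15  1.35  0.12] 0.0616 fn -6.8
k=0.005 11.68 [0.6079 0.0758 0.0952] [-3.138  0.009  0.544] F [-8.5 -0.3  9.7] T [-0.18  1.68  0.12] 0.0615 fn -8.4
k=0.006 12.03 [0.608  0.0757 0.0952] [-3.138  0.011  0.545] F [-10.4   0.3  11.2] T [-0.18  2.03  0.08] 0.0617 fn -10.4
k=0.007 12.38 [0.6081 0.0757 0.0951] [-3.137  0.013  0.545] F [-11.6   0.3  11.8] T [-0.22  2.34  0.2 ] 0.0618 fn -11.6
k=0.008 12.73 [0.6083 0.0757 0.0951] [-3.136  0.014  0.545] F [-11.7  -0.2  13.8] T [-0.21  2.58  0.07] 0.0615 fn -11.7
k=0.009 13.08 [0.6089 0.0757 0.095 ] [-3.136  0.015  0.544] F [-13.   -0.6  14.1] T [-0.19  2.7   0.01] 0.0613 fn -12.9
```

```bash
python3 - <<'E'
from h import *
t=np.load("t.npy")
ctrl.grip(.05,58)
for a in range(8,41,8):
    ctrl.movep(t+[0,0,.00003*a],[np.pi,0,r(31.1+a)])
    s=st(a)
    if abs(s["contact_force"]@n)<9: t=t+n*.001
np.save("t.npy",t)
for c in ("scene","wrist"):
  im,d=ctrl.camera(c); cv2.imwrite(f"pics/{c}3.png",cv2.resize(im[150:340,150:390],None,fx=3.1,fy=3.1) if c=="scene" else im)
E
```

```text
8 13.55 [0.6095 0.0768 0.0953] [-3.134  0.012  0.687] F [-12.6   0.1  12.9] T [-0.05  2.46  0.34] 0.0616 fn -12.6
16 13.8 [0.6101 0.0755 0.0955] [-3.134  0.011  0.825] F [-12.3  -0.6  12.7] T [-0.35  2.24  0.26] 0.0613 fn -12.2
24 14.05 [0.6101 0.0757 0.0958] [-3.132  0.01   0.966] F [-11.1  -1.4  12.7] T [-0.31  2.33  0.42] 0.0617 fn -11.0
32 14.3 [0.6102 0.0754 0.096 ] [-3.131  0.009  1.105] F [-10.8  -0.2  11.6] T [-0.32  2.27  0.38] 0.0615 fn -10.8
40 14.55 [0.6102 0.0758 0.0962] [-3.13   0.007  1.245] F [-10.7  -1.1  11.4] T [-0.26  2.27  0.41] 0.0615 fn -10.6
```

View pics/scene3.png

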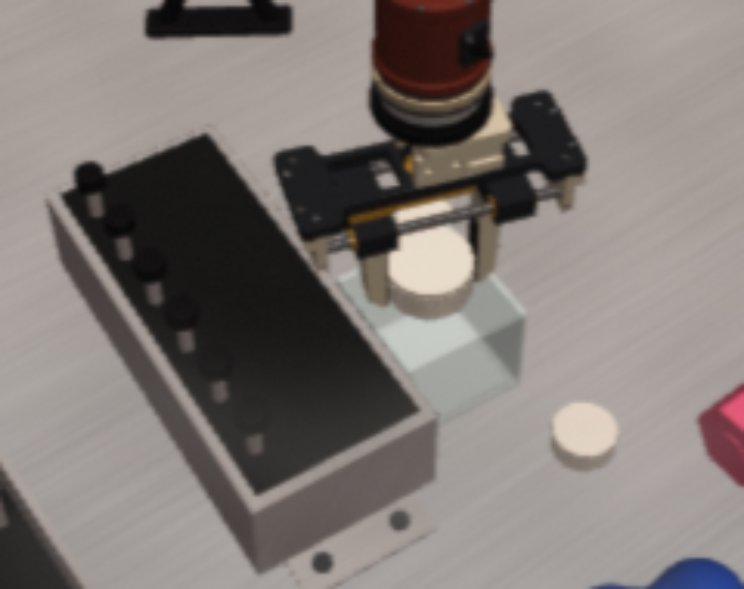

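View pics/wrist3.png

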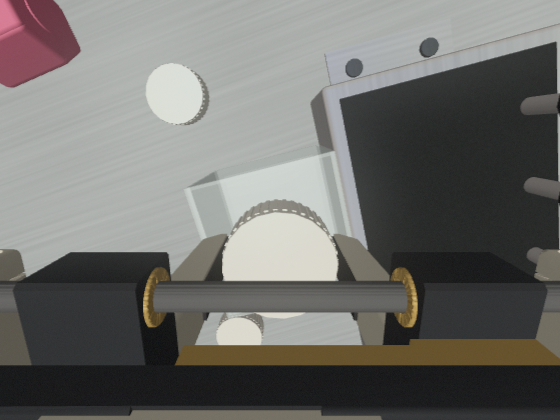

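The scene and wrist views show the tub flush and square to the riser (wrist edge around (345,190), parallel to the riser edge), and the turning torque is about 0.4 Nm. I'll carry on turning.

```bash
python3 - <<'E'
from h import *
t=np.load("t.npy")
for a in list(range(48,113,8))+[117]:
    ctrl.movep(t+[0,0,.00003*a],[np.pi,0,r(31.1+a)])
    s=st(a)
    if abs(s["contact_force"]@n)<10: t=t+n*.001
np.save("t.npy",t)
for c in ("scene","wrist"):
  im,d=ctrl.camera(c); cv2.imwrite(f"pics/{c}4.png",cv2.resize(im[150:340,150:390],None,fx=3.1,fy=3.1) if c=="scene" else im)
E
```

```text
48 14.9 [0.6102 0.076  0.0964] [-3.129  0.005  1.385] F [-11.   -0.3  10.2] T [-0.25  2.22  0.42] 0.0617 fn -10.9
56 15.15 [0.6103 0.076  0.0967] [-3.129e+00  3.000e-03  1.525e+00] F [-12.1  -0.2  11. ] T [-0.32  2.21  0.38] 0.0617 fn -12.0
64 15.4 [0.6103 0.0761 0.0969] [-3.129e+00  1.000e-03  1.664e+00] F [-10.8  -0.2  11.3] T [-0.18  2.26  0.33] 0.0613 fn -10.7
72 15.65 [0.6103 0.0762 0.0971] [-3.129e+00 -1.000e-03  1.804e+00] F [-10.1  -0.5   9.4] T [-0.16  2.28  0.31] 0.0617 fn -10.0
80 15.9 [0.6103 0.0763 0.0972] [-3.127e+00 -3.000e-03  1.944e+00] F [-12.1  -0.1  11.1] T [-0.18  2.58  0.31] 0.0615 fn -12.1
88 16.15 [0.6103 0.0762 0.0974] [-3.128 -0.005  2.083] F [-13.1   0.2  10.5] T [-0.25  2.5   0.24] 0.0617 fn -13.1
96 16.4 [0.6104 0.0762 0.0975] [-3.129 -0.007  2.223] F [-12.2   0.    9.9] T [-0.2   2.5   0.27] 0.0615 fn -12.2
104 16.65 [0.6104 0.0761 0.0976] [-3.13  -0.009  2.363] F [-11.8  -0.4   8.9] T [-0.11  2.45  0.22] 0.0613 fn -11.8
112 16.9 [0.6104 0.0761 0.0977] [-3.131 -0.011  2.502] F [-11.8  -0.5   7.3] T [-0.07  2.39  0.23] 0.0617 fn -11.8
117 17.15 [0.6104 0.0763 0.0977] [-3.133 -0.012  2.589] F [-11.2  -0.3   6.8] T [-0.05  2.38  0.11] 0.0614 fn -11.1
```

View pics/scene4.png

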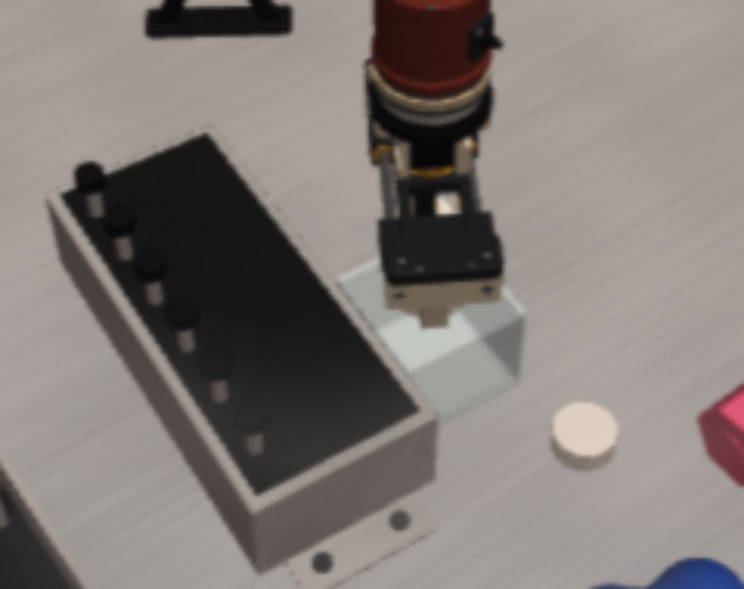

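View pics/wrist4.png

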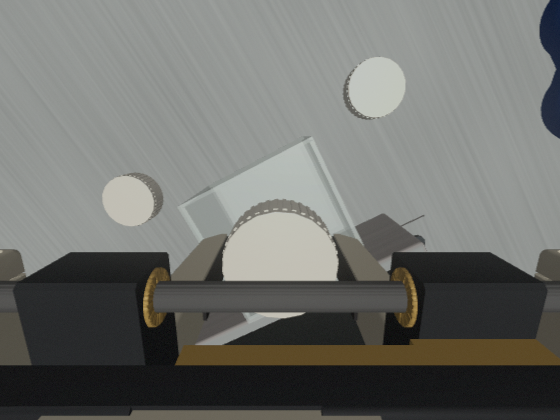

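Still square. Torque has dropped to 0.11 Nm, so the thread seems to have let go. I'll release the push, then lift in small checked steps.

```bash
python3 - <<'E'
from h import *
s=ctrl.get_state(); p=np.array(s["eef_pos"]); o=[np.pi,0,r(31.1+117)]
ctrl.line_to(p,attitude=o,speed=.02); ctrl.hold(.2); st("relaxed")
for i in range(1,6):
    ctrl.line_to(p+[0,0,.003*i],attitude=o,speed=.03); ctrl.hold(.1); s=st(i)
    if s["contact_force"][2]<-2.2: print("STUCK?"); break
np.save("p.npy",p)
im,d=ctrl.camera("scene"); cv2.imwrite("pics/scene5.png",cv2.resize(im[150:340,150:390],None,fx=3.1,fy=3.1))
im,d=ctrl.camera("wrist"); cv2.imwrite("pics/wrist5.png",im)
E
```

```text
relaxed 17.98 [0.6101 0.0763 0.0975] [-3.141e+00 -1.000e-03  2.585e+00] F [-1.6 -1.5  4.6] T [-0.03  0.13  0.09] 0.0617 fn -1.5
1 18.32 [0.6102 0.0759 0.1001] [-3.141e+00 -1.000e-03  2.585e+00] F [-0.3  0.1 -0.5] T [-0.05 -0.02 -0.  ] 0.0613 fn -0.3
2 18.68 [0.6103 0.0761 0.1037] [-3.141  0.     2.585] F [-0.9 -1.1 -0.2] T [-0.12  0.1   0.02] 0.0617 fn -0.8
3 19.02 [0.6107 0.0764 0.1068] [3.141 0.    2.585] F [ 0.7 -0.4 -1. ] T [ 0.01 -0.11 -0.  ] 0.0618 fn 0.7
4 19.38 [0.6104 0.0763 0.1097] [3.142 0.    2.585] F [-0.6 -0.7 -1.2] T [ 0.05 -0.09  0.  ] 0.0613 fn -0.5
5 19.73 [0.6104 0.0763 0.1127] [3.142 0.    2.585] F [ 0.1  0.1 -0.6] T [ 0.02 -0.13  0.05] 0.0617 fn 0.1
```

View pics/scene5.png

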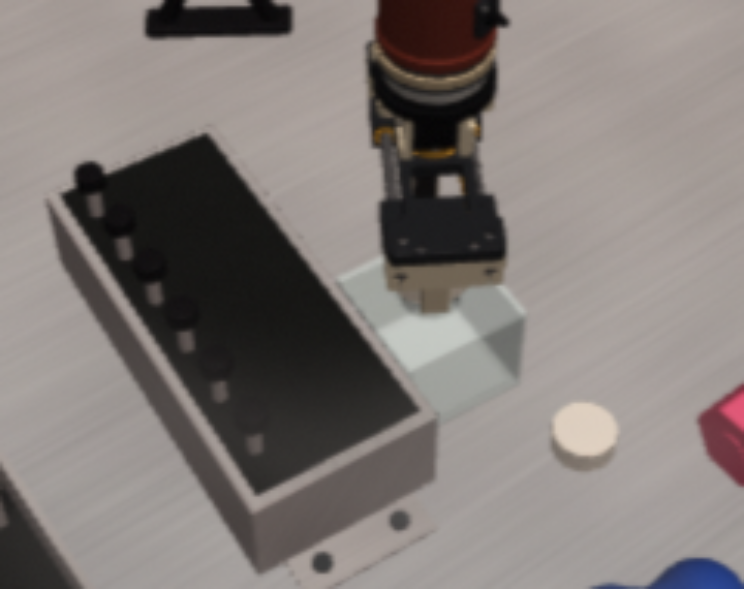

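```bash
python3 - <<'E'
from h import *
p=np.load("p.npy"); o=[np.pi,0,r(31.1+117)]
ctrl.line_to(p+[0,0,.0405],attitude=o,speed=.04); ctrl.hold(.3); st("up")
im,d=ctrl.camera("scene"); cv2.imwrite("pics/scene6.png",cv2.resize(im[150:340,150:390],None,fx=3.1,fy=3.1))
w=cloud(d,ctrl.camera_params("scene")); x,y,z=np.moveaxis(w,-1,0)
a=np.array([n@v for v in w.reshape(-1,3)]).reshape(z.shape); b=(w@np.array([.07699,.99703,0]))
m=(d>0)&(z>.076)&(z<.089)&(a<.645)&(a>.52)&(b>.05)&(b<.2)
print("shoulder in riser axes",a[m].min(),a[m].max(),b[m].min(),b[m].max(),np.median(z[m]),rect(w[m]))
im,d=ctrl.camera("top"); cv2.imwrite("pics/top6.png",cv2.resize(im[110:240,160:370],None,fx=3.6,fy=3.6))
E
```

```text
up 20.91 [0.6103 0.0762 0.138 ] [-3.141 -0.     2.585] F [ 0.2 -0.3 -0.5] T [ 0.03 -0.17 -0.01] 0.0619 fn 0.2
shoulder in riser axes 0.55282269362809 0.6449990371627854 0.07347937002136762 0.1730823289146136 0.0834802876483247 (array([606.7,  76.7]), array([99.3, 92.4]), 85.22)
```

View pics/scene6.png

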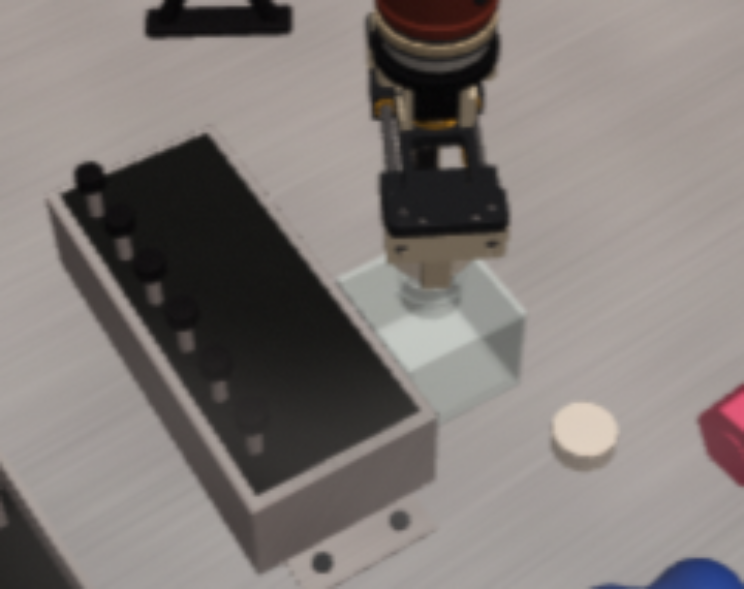

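View pics/top6.png

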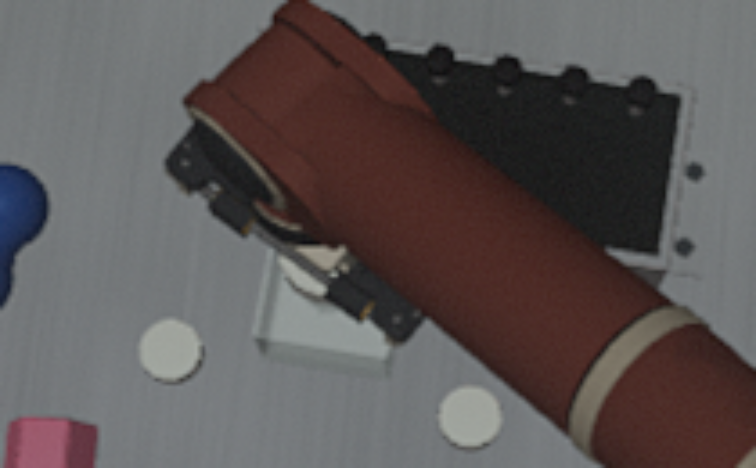

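```bash
python3 - <<'E'
from h import *
st("end"); ctrl.finish_job()
E
```

```text
end 21.01 [0.6104 0.0763 0.138 ] [-3.141 -0.     2.585] F [-1.3  0.4 -0.8] T [ 0.  -0.2  0. ] 0.0616 fn -1.3
the job is handed in; nothing more can be done
```

The tub is open and the job is handed in at about 21 s of the 42 s allowed. No verdict is reported, so success is judged from my own checks.

**What I did:**
- I gripped the large cap twice, 90° apart, to centre the gripper on it.
- I slid the tub back about 79 mm until it met the riser, pushed with 10–13 N, and turned the cap 117° anticlockwise. Torque peaked near 0.4 N m and fell to 0.1 N m by the end of the turn.
- I eased off the push, lifted the cap straight up 40.5 mm in small steps, and kept hold of it.

**Last checks:**
- **Tub:** depth readings put it flush with the riser within about 2 mm and square within about 0.5°. The shoulder reads 83.5 mm high, so it is standing on the cart.
- **Cap:** the fingers read 61.6–61.9 mm wide and level, with about 1 N of outside force, so it is free of the tub. I estimate its bottom edge at about 21 mm above the rim; this comes from the arm's lift, not a direct measurement.
- **Centring:** while I pushed, the cap moved about 2 mm relative to where the tub first touched the riser. That is well inside the 15 mm limit.
- **Other objects:** I touched nothing else. The ball, dumbbell and handle parts visible in the last pictures look unmoved, but I did not measure them again.

No check failed. The only disagreement was about 2 mm between the two cameras.

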